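# Preset the shoe stretcher's dial in its bench cradle

## Task

Pick up the shoe stretcher and set it down fully home in the plywood cradle, with its square green block in the cradle's pocket, and let go of it. Then take its black knob, press it down and turn it clockwise (as often as it takes) until the dial's black pointer stands at the red mark, and leave the stretcher seated in the cradle like that. Leave everything else on the bench where it is.

Things in the scene. Friction and masses are not known exactly. Their poses are not given: they have to be found in the camera images.
- stretcher: Shoe stretcher, loose, 0.5 to 0.8 kg, 209 mm long, lying flat; origin under its middle, on the underside, z up. From rear to toe (+x): square green block, x -105 to -31, 76 mm wide, 36 mm high, with dial and knob on one upright axis at x = -68, y = 0; wooden waist, x -31 to +35, 50 mm wide, 36 high; forepart in two halves to x = +104, 80 mm wide, 34 high. Knob top 87 mm up
- waist_grip (a point): Middle of the stretcher's waist, at x = +6, y = 0 of the stretcher, 22 mm above its underside: grip here across y, 50 mm wide. Axes as the stretcher's. (The forepart half on the +y side is moved out by the dial, 2.5 mm per rad)
- knob_grip (a point): Point on the knob's axis, 74 mm above the stretcher's underside while the knob is up. The knob is a ribbed black upright cylinder, 42 mm across the ribs (its solid body 39), 37 mm tall; its underside is 24 mm below this point and the dial's top is 6 mm lower still. Grip it from above at any yaw. Left up it spins freely without moving the dial: it must be pressed to turn the dial
- press (a joint): How far the knob is pressed down (m), 0 when up. A spring resists with about 2 N rising to 4 N; at 4 mm rubber studs under the knob meet the dial and the knob then drives the dial by friction (hard stop at 7 mm). To turn the dial press with about 20 N in all (15 to 25) and keep it up while turning; under about 12 N it slips. Springs up when let go
- dial (a joint): Angle of the dial, the bright metal disc 58 mm across under the knob, with a black radial pointer line showing outside the knob. 0 when the pointer points to the stretcher's toe (+x), growing clockwise seen from above, 0 to 4.6 rad. Held by friction (0.08 N m); turns only with the pressed knob and stays where it is left
- index (a joint): Angle of the red mark on the dark ring round the dial, measured as the dial's (0 at the stretcher's +x, growing clockwise from above); it does not move. The pointer is at the mark when dial = index. The dial starts 1.8 to 3.4 rad short of it: more than one turn of the wrist, so let the knob up, turn back and press again
- dial_pointer (a point): Point at the outer end of the dial's pointer, 31 mm from the knob's axis, 44 mm above the stretcher's underside
- index_mark (a point): Point at the inner end of the red mark, 31 mm from the knob's axis, 44 mm above the stretcher's underside; it coincides with dial_pointer when the dial is set
- cradle: Plywood cradle fixed to the bench: plate 250 (x) by 130 mm, 12 mm thick, origin under its middle. At its -x end a pocket of dark wooden walls, 20 mm high above the plate, 10 mm thick, with sloping aluminium guide lips at the sides and rear up to 28 mm above the plate, takes the stretcher's green block with 3 mm play all round; it is open to +x over the middle 58 mm for the waist
- cradle_seat (a point): Point on the plate's upper face, 12 mm above the bench, over the cradle's origin: when seated, the stretcher's origin is here (within the play) and its axes point as the cradle's, toe to the cradle's +x
- red_bowl: Bystander: red plastic bowl, 96 mm across, 45 mm high, loose, origin under it
- nail_tub: Bystander: white tub of brass nails, 60 mm across, 55 mm high, loose, between stretcher and cradle, origin under it
- heel_lifts: Bystander: stack of black rubber heel lifts, 65 by 55 by 30 mm, loose, origin under it
- hammer: Bystander: hammer lying at the left side, loose, about 260 mm long along its x
- screwdriver: Bystander: orange screwdriver lying at the right side, loose, about 200 mm long along its x
- last: Bystander: brown wooden shoe last, 240 mm long (x), 68 mm wide, 91 mm high, loose, near left, origin under it

How it is judged:
By the outcome, as a careful person would: the job done as asked, in the order asked, and still so for the second after the job is handed in, with the robot touching nothing.
It also fails if it takes over 72 s, if anything falls off the work surface, if the arm or the gripper's body presses on something with over 40 N, if the wrist force passes 120 N, or if a joint passes its speed limit or range.

## Robot

A 6-joint arm with a two-finger parallel gripper is mounted at the origin on the work surface. World frame = base frame: x ahead of the robot, y to its left, z up, the work surface at z = 0. Lengths are in mm, angles in rad, forces in N, time in s.
With the tool pointing down it reaches from about 350 to 975 mm from the base axis. Payload 7.1 kg.
Tool frame: the origin (TCP) lies at the centre of the arm's flange, where the gripper is bolted on; the fingertips stand 182 mm ahead of it and the grasp point (between the pads) lies 163 mm ahead of it; z points along the fingers, y is the line along which they close (so a half turn about z gives the same grasp; the last joint's range is limited). The gripper opens to 88 mm and grips with 3 to 60 N. Pads are 20 mm wide; open, the fingers measure 115 mm over their backs; the gripper's body (75 mm by 178 mm) begins 61 mm behind the grasp point.
Start: joints at [-1.339, 0.423, 1.63, -0, 1.089, -0.019], TCP at [155.131, -605.426, 404.675] pointing down, gripper open.
Joint ranges: [-3, 3], [-0.9, 2.11], [0.09, 2.58], [-1.31, 4.45], [0.11, 2.69], [-2.54, 2.54]. Speed limits (rad/s): [2.39, 2.39, 3.01, 3.14, 3.14, 3.14].

## Interface

Orientations are given as a rotation vector (axis times angle).
In Python, from workcell import readout, get_image, ctrl gives the robot as it stands.
- The arm moves only by the tool step_arm, never from a script. Its argument "targets" is a list that holds one entry, the list of rows, each a list of 7 numbers: the shift along the world's x, y, z as a fraction of full scale, then the turn, a rotation vector about the world's x, y, z as a fraction of full scale, then the opening, from 0 (shut) to 1 (fully open). In form: [[[dx, dy, dz, wx, wy, wz, claw], ...]]. A call has exactly 5 rows; each row shifts and turns the commanded pose from where the row before left it; what a row does not reach is not made up. Full scale, the value 1, is 0.05 m for a shift and 4 degrees for a turn. A row lasts 1/8 s, in which the tool goes at most 62.5 mm and 10.7 degrees, less where a joint would pass 70% of its speed; a pose out of reach is approached as far as the arm can. A call with a number of a shift or a turn outside -1 to 1 is refused whole. A call with a gripper value outside its range is refused whole. The fingers move at their own pace and stop on an object; the grip force is fixed at half the most. Time passes only in rows, so rows that do not move let the fingers close, or fill a call up. It gives the time, the measured TCP pose, the force, the opening and the grip force at its end, in the units of the state.
- readout.get_obs(): the state, without advancing time (a new reading comes with each control period).
- get_image(name): name is "side" or "top"; returns a dict with "pixels" (420x560x3 uint8, red, green, blue), "intrinsics" (3x3 intrinsics, pixels), "extrinsics" (4x4, takes a point from world to camera coordinates). Camera axes: x right, y down, z forward; pixel columns grow to the right and rows downward; lengths in mm; the calibration is good to about 2 mm. A picture is of the moment at which its call begins. There is no depth.
- ctrl.close_job(): hands the job in; it is judged then, once.
The state is a dict: "t": time; "qpos": joint angles; "qvel": joint speeds; "joint_torque": joint torques, N m; "ee_pos": TCP position; "orientation": TCP orientation; "ft_force": force on the tool from outside, world axes, zero at the start; "moment": the same for the moment, N m; "width": finger opening in mm; "grasp_force": force on a finger pad.
Only numpy, scipy, OpenCV 4.12 (cv2) and the standard library are available. Lean on these libraries where they do the work, as an engineer would, in place of code of your own. Each camera call takes 0.05 s, during which the arm holds its last target. There are 200 camera calls.

## Working session

There is one attempt and no reset: what is moved stays moved. The work goes in short steps, Python scripts to look and compute and a tool call to move; the robot and the scene stay as the last step left them, time stands still between calls to the robot, and variables do not carry over. Pictures are saved under pics/ and viewed, at most 10 in all, crops included, and the job is handed in when it is done.

Besides the shell and the picture viewer there is one more tool, called as name(argument=value, ...), one argument or row to a line, values as JSON. step_arm: Moves the arm, as the interface text tells. Shift numbers are shares of 0.05 m and turn numbers shares of 4 degrees, none past 1 either way. Its arguments: {"type":"object","properties":{"targets":{"type":"array"}},"required":["targets"]}

```bash
mkdir -p pics; ls
cat > h.py <<'E'
import numpy as np, cv2
from workcell import readout, get_image, ctrl
def snap(n,out=None,crop=None,s=1):
    d=get_image(n); p=d["pixels"][:,:,::-1].copy()
    if out:
        q=p if crop is None else p[crop[1]:crop[3],crop[0]:crop[2]]
        cv2.imwrite(f"pics/{out}.png",cv2.resize(q,None,fx=s,fy=s,interpolation=cv2.INTER_CUBIC))
    return d
def ray(d,u,v,z):
    K=np.array(d["intrinsics"]);E=np.array(d["extrinsics"])
    R,t=E[:3,:3],E[:3,3]; c=-R.T@t; r=R.T@np.linalg.inv(K)@[u,v,1]
    return c+r*(z-c[2])/r[2]
def proj(d,P):
    K=np.array(d["intrinsics"]);E=np.array(d["extrinsics"])
    q=K@(E[:3,:3]@np.array(P,float)+E[:3,3]); return q[:2]/q[2]
E
python3 - <<'E'
from h import *
d=snap("top","top0",s=1.42); e=snap("side","side0",s=1.42)
for x in(d,e):
    E=np.array(x["extrinsics"]);print(np.array(x["intrinsics"]).round(1).tolist(),(-E[:3,:3].T@E[:3,3]).round(),E[:3,:3].round(2).tolist())
print(readout.get_obs())
E
```

```text
pics
[[526.7, 0.0, 285.6], [0.0, 526.7, 217.9], [0.0, 0.0, 1.0]] [ 308.   19. 1725.] [[0.02, -1.0, 0.01], [-0.99, -0.02, -0.15], [0.15, -0.01, -0.99]]
[[450.0, 0.0, 284.0], [0.0, 450.0, 213.8], [0.0, 0.0, 1.0]] [ 442.  985. 1043.] [[-0.99, -0.12, 0.02], [-0.1, 0.7, -0.71], [0.07, -0.7, -0.71]]
{'t': 0.1, 'qpos': array([-1.33899960e+00,  4.23778665e-01,  1.63057595e+00,  1.36580257e-06,
        1.08861563e+00, -1.90093135e-02]), 'qvel': array([ 0.00087118, -0.00107631, -0.00446236,  0.00021836,  0.00109945,
        0.00060607]), 'joint_torque': array([ 9.74072100e-04, -5.45614243e+01, -2.74323606e+01,  6.45546382e-02,
        1.87859545e-02, -2.00549670e-05]), 'ee_pos': array([ 155.07998213, -605.20751315,  403.98515137]), 'orientation': array([-3.11556374e+00, -3.92761113e-01,  2.27804594e-04]), 'ft_force': array([-0.17080309, -0.09538436,  0.85671206]), 'moment': array([0.01253859, 0.02397913, 0.05787107]), 'grasp_force': 0.0, 'width': 87.61024512428071}
```

View pics/top0.png

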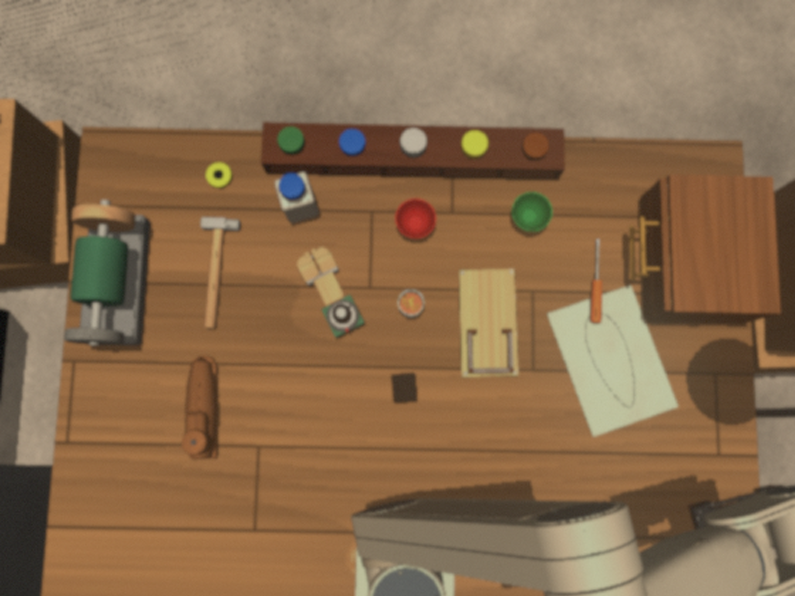

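View pics/side0.png

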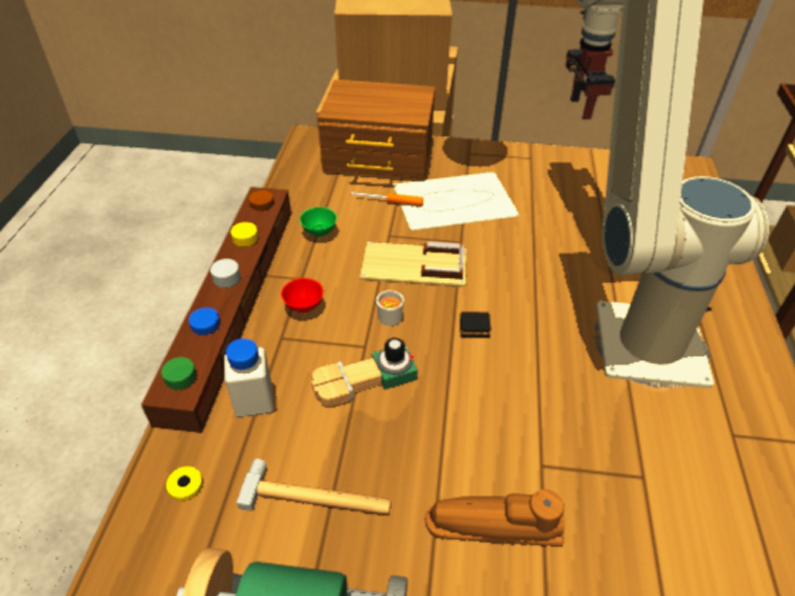

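The top view shows the stretcher at about (333,290), toe pointing up and left. The tub is at (411,303) and the cradle at (490,322), with its pocket at the bottom. In the side view the knob is at (395,350), the red mark is on its right, and the cradle is at (415,262). Next I'll enlarge both.

Run:
```python
from h import *
d=snap("top","top1",(200,165,375,275),4.5); e=snap("side","side1",(215,165,335,290),4.6)
```

```text
(no output)
```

View pics/top1.png

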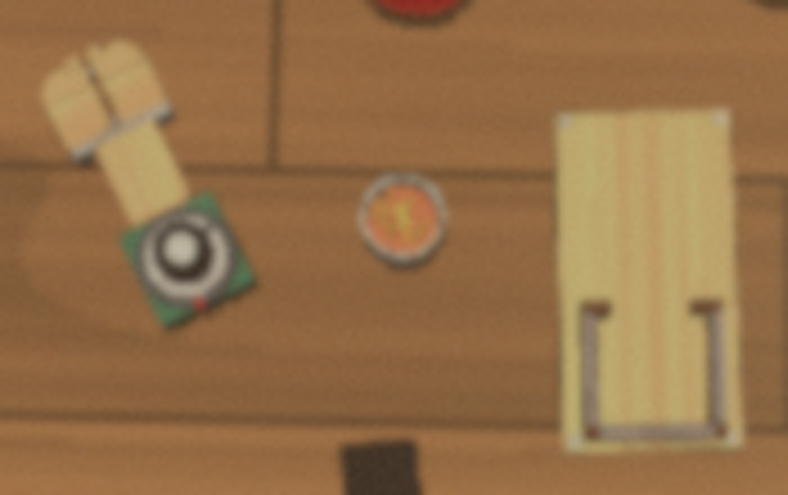

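View pics/side1.png

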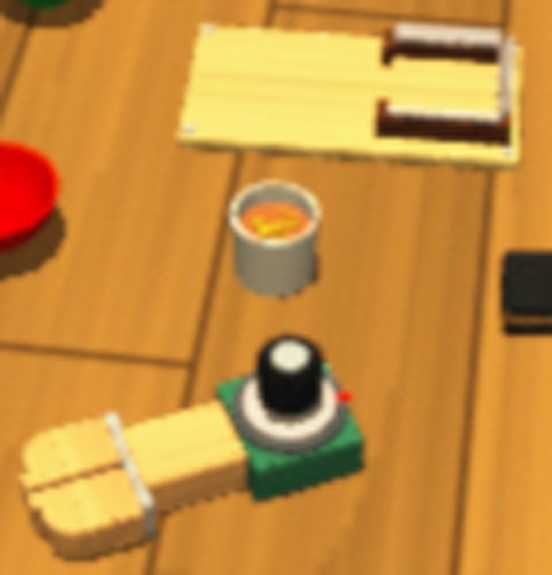

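```bash
cat > fit.py <<'E'
from h import *
from scipy.optimize import least_squares
def un(U,V,x0,y0,s): return (x0+(U+.5)/s-.5, y0+(V+.5)/s-.5)
T=lambda d,p:un(*p,200,165,4.5); 
def fit(obs,x0):
    def W(p,L): c,s=np.cos(p[2]),np.sin(p[2]); return [p[0]+c*L[0]-s*L[1],p[1]+s*L[0]+c*L[1],L[2]+p[3] if len(p)>3 else L[2]]
    f=lambda p:np.concatenate([proj(d,W(p,L))-np.array(uv) for d,L,uv in obs])
    r=least_squares(f,x0,loss="soft_l1",f_scale=.7); return r.x,f(r.x).reshape(-1,2),W
E
cat > m1.py <<'E'
from fit import *
d=get_image("top");e=get_image("side")
t=lambda L,U,V:(d,L,un(U,V,200,165,4.5)); s=lambda L,U,V:(e,L,un(U,V,215,165,4.6))
A=[t([-68,0,87],184,248),t([-68,0,42],187,256),t([-31,38,36],122,238),t([-31,-38,36],208,192),t([-105,-38,0],258,283),
 s([-68,0,87],291,357),s([-68,0,42],289,402),s([-31,38,36],250,470),s([-105,38,36],360,438),s([-105,38,0],362,465),s([-31,38,0],262,497)]
B=[t([125,65,12],557,114),t([125,-65,12],729,110),t([-125,-65,12],742,448),t([-125,65,12],566,452),
 s([125,-65,12],200,26),s([125,65,12],180,143),s([-125,65,12],516,163),s([-125,-65,12],520,44)]
for O,n in((A,'str'),(B,'cradle')):
    for sub,m in((O,'both'),([o for o in O if o[0] is d],'top'),([o for o in O if o[0] is e],'side')):
        p,r,W=fit(sub,[560,100,.4 if n=='str' else 0]);print(n,m,p.round(3),abs(r).max().round(2),abs(r).mean().round(2))
        if m=='both':
            print(r.round(1).tolist())
            if n=='str': P=p
for dd,uv in((d,un(201,303,200,165,4.5)),(e,un(345,397,215,165,4.6))):
    q=ray(dd,*uv,44); k=[P[0]-68*np.cos(P[2]),P[1]-68*np.sin(P[2])]
    v=q[:2]-k; print('mark',q.round(1),np.hypot(*v).round(1),'index',(P[2]-np.arctan2(v[1],v[0]))%(2*np.pi))
tub=ray(d,*un(402,218,200,165,4.5),55);print('tub',tub, 'lifts',ray(d,*un(380,470,200,165,4.5),30),'bowl',ray(d,415/1.42,220/1.42,40))
E
python3 m1.py
```

```text
str both [605.601 184.382  -5.773] 1.68 0.62
[[-0.4, -0.1], [0.0, 0.2], [-1.1, -0.1], [0.6, -0.7], [0.6, 0.4], [-0.6, -0.6], [-0.3, -0.1], [1.0, -0.2], [1.1, -0.8], [0.3, 1.2], [-1.5, 1.7]]
str top [ 605.099  185.049 -131.424] 1.11 0.4
str side [6.06299e+02 1.82309e+02 4.78000e-01] 1.96 0.75
cradle both [ 5.40579e+02 -1.82476e+02  4.00000e-02] 1.22 0.41
[[-0.9, -0.2], [0.0, 0.0], [0.3, 0.3], [-0.5, 0.2], [-0.4, -0.4], [-0.7, -1.2], [0.5, -0.6], [0.1, 0.3]]
cradle top [ 5.40983e+02 -1.83325e+02  3.80000e-02] 0.54 0.31
cradle side [ 5.39680e+02 -1.80176e+02  4.80000e-02] 0.87 0.43
mark [512.9 140.   44. ] 35.2 index 3.3289824774110137
mark [510.8 144.4  44. ] 36.1 index 3.4619552777216986
tub [575.53012707  -2.13635525  55.        ] lifts [397.37463958   9.89273795  30.        ] bowl [772.04621626  -9.66415686  40.        ]
```

step_arm(
  targets=[
    [[0.457,0.794,-0.07,0,0,0.19,1],[0.457,0.794,-0.07,0,0,0.19,1],[0.457,0.794,-0.07,0,0,0.19,1],[0.457,0.794,-0.07,0,0,0.19,1],[0.457,0.794,-0.07,0,0,0.19,1]],
  ],
)

```text
t: 0.92
ee_pos: [269.9, -405.6, 387.2]
orientation: [3.102, 0.496, 0.0]
ft_force: [0.3, 0.4, -0.5]
width: 88.0
grasp_force: 0.0
```

step_arm(
  targets=[
    [[0.457,0.794,-0.07,0,0,0.19,1],[0.457,0.794,-0.07,0,0,0.19,1],[0.457,0.794,-0.07,0,0,0.19,1],[0.457,0.794,-0.07,0,0,0.19,1],[0.457,0.794,-0.07,0,0,0.19,1]],
  ],
)

```text
t: 1.55
ee_pos: [384.2, -207.1, 369.8]
orientation: [3.084, 0.599, 0.001]
ft_force: [1.0, 0.2, -0.2]
width: 87.8
grasp_force: 0.0
```

step_arm(
  targets=[
    [[0.457,0.794,-0.07,0,0,0.19,1],[0.457,0.794,-0.07,0,0,0.19,1],[0.457,0.794,-0.07,0,0,0.19,1],[0.457,0.794,-0.07,0,0,0.19,1],[0.457,0.794,-0.07,0,0,0.19,1]],
  ],
)

```text
t: 2.17
ee_pos: [498.6, -8.5, 352.2]
orientation: [3.062, 0.701, 0.001]
ft_force: [0.4, -1.5, 0.0]
width: 88.2
grasp_force: 0.0
```

step_arm(
  targets=[
    [[0.457,0.794,-0.07,0,0,0.19,1],[0.457,0.794,-0.07,0,0,0.19,1],[0.457,0.794,-0.07,0,0,0.19,1],[0.457,0.794,-0.07,0,0,0.19,1],[0.457,0.794,-0.07,0,0,0.19,1]],
  ],
)

```text
t: 2.8
ee_pos: [612.8, 190.0, 334.5]
orientation: [3.037, 0.803, 0.0]
ft_force: [-0.3, 0.7, 0.2]
width: 87.8
grasp_force: 0.0
```

step_arm(
  targets=[
    [[0,0,0,0,0,0,1],[0,0,0,0,0,0,1],[0,0,0,0,0,0,1],[0,0,0,0,0,0,1],[0,0,0,0,0,0,1]],
  ],
)

```text
t: 3.42
ee_pos: [612.1, 187.9, 334.9]
orientation: [-3.038, -0.8, -0.0]
ft_force: [-0.0, -0.1, -0.4]
width: 87.6
grasp_force: 0.0
```

step_arm(
  targets=[
    [[0,0,-0.7,0,0,0,1],[0,0,-0.7,0,0,0,1],[0,0,-0.7,0,0,0,1],[0,0,-0.5,0,0,0,1],[0,0,-0.35,0,0,0,1]],
  ],
)

```text
t: 4.05
ee_pos: [611.9, 188.3, 186.0]
orientation: [3.038, 0.801, -0.002]
ft_force: [0.1, -1.1, -0.6]
width: 87.4
grasp_force: 0.0
```

step_arm(
  targets=[
    [[0,0,0,0,0,0,1],[0,0,0,0,0,0,0.4],[0,0,0,0,0,0,0.4],[0,0,0,0,0,0,0.4],[0,0,0,0,0,0,0.4]],
  ],
)

```text
t: 4.68
ee_pos: [612.2, 188.6, 187.6]
orientation: [-3.038, -0.802, -0.001]
ft_force: [1.3, 0.1, 1.1]
width: 51.9
grasp_force: 0.0
```

step_arm(
  targets=[
    [[0,0,0,0,0,0,0.3],[0,0,0,0,0,0,0.3],[0,0,0,0,0,0,0.3],[0,0,0,0,0,0,0.3],[0,0,0,0,0,0,0.3]],
  ],
)

```text
t: 5.3
ee_pos: [612.2, 188.7, 187.6]
orientation: [-3.037, -0.801, -0.001]
ft_force: [-1.3, 1.9, 6.7]
width: 50.0
grasp_force: 29.8
```

step_arm(
  targets=[
    [[0,0,0.3,0,0,0,0.3],[0,0,0.6,0,0,0,0.3],[0,0,0.6,0,0,0,0.3],[0,0,0.6,0,0,0,0.3],[0,0,0.4,0,0,0,0.3]],
  ],
)

```text
t: 5.92
ee_pos: [612.0, 188.5, 313.5]
orientation: [3.037, 0.802, 0.001]
ft_force: [-0.6, 1.1, -5.6]
width: 50.0
grasp_force: 29.8
```

step_arm(
  targets=[
    [[-0.1,-0.5,0,0,0,-0.5,0.3],[-0.127,-0.7,0,0,0,-0.6,0.3],[-0.13,-0.742,0,0,0,-0.682,0.3],[-0.127,-0.742,0,0,0,-0.682,0.3],[-0.127,-0.742,0,0,0,-0.682,0.3]],
  ],
)

```text
t: 6.55
ee_pos: [580.2, 15.3, 311.0]
orientation: [-3.108, -0.46, 0.004]
ft_force: [-0.2, -0.9, -5.0]
width: 50.1
grasp_force: 29.8
```

step_arm(
  targets=[
    [[-0.127,-0.742,0,0,0,-0.682,0.3],[-0.127,-0.742,0,0,0,-0.682,0.3],[-0.127,-0.742,0,0,0,-0.682,0.3],[-0.127,-0.742,0,0,0,-0.682,0.3],[-0.127,-0.7,0,0,0,-0.682,0.3]],
  ],
)

```text
t: 7.18
ee_pos: [548.3, -167.9, 311.1]
orientation: [-3.14, -0.087, 0.004]
ft_force: [0.1, 0.7, -6.8]
width: 49.9
grasp_force: 29.8
```

step_arm(
  targets=[
    [[-0.024,-0.33,0,0,0,-0.35,0.3],[0,0,0,0,0,0,0.3],[0,0,0,0,0,0,0.3],[0,0,0,0,0,0,0.3],[0,0,0,0,0,0,0.3]],
  ],
)

```text
t: 7.8
ee_pos: [548.8, -181.8, 312.1]
orientation: [-3.141, -0.055, 0.0]
ft_force: [-0.8, -0.1, -6.1]
width: 50.2
grasp_force: 29.8
```

Run:
```python
from h import *
d=snap("top","top2",(310,160,385,285),4.6); e=snap("side","side2",(235,100,345,215),5)
a=cv2.imread("pics/top2.png");b=cv2.imread("pics/side2.png");print(a.shape,b.shape)
o=np.zeros((600,800,3),np.uint8);o[:a.shape[0],:a.shape[1]]=a;b=b[:600,:450];o[:b.shape[0],350:350+b.shape[1]]=b
cv2.imwrite("pics/c2.png",o);print(readout.get_obs()["ee_pos"],readout.get_obs()["orientation"])
```

```text
(575, 345, 3) (575, 550, 3)
[ 548.74679126 -182.12691208  312.19224653] [-3.14107715e+00 -5.46384069e-02 -1.21633571e-05]
```

View pics/c2.png

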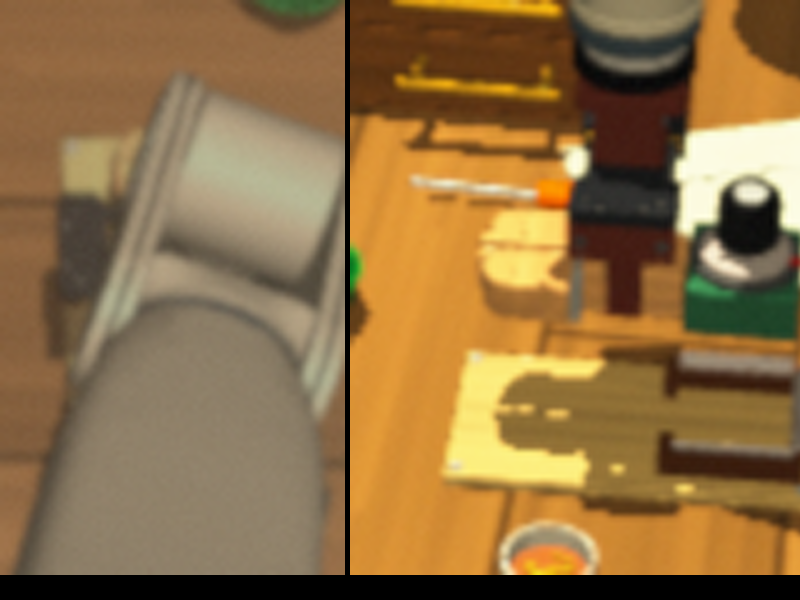

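The side view shows the stretcher held level over the cradle. The knob top is at (750,190), the block's front top corner at (687,278), and the pointer isn't visible. I'll check the x/y offset using the knob.

```bash
cat > m2.py <<'E'
from fit import *
e=get_image("side")
s=lambda L,U,V:(e,L,un(U-350,V,235,100,5))
z=124.6
A=[s([-68,0,z+87],750,190),s([-31,38,z+36],687,278),s([-31,38,z],690,331),s([-68,0,z+42],745,258)]
p,r,W=fit(A,[540,-183,.037]);print(p.round(3),r.round(1).tolist())
for L,U,V in(([-68,0,87],750,190),([-68,0,42],745,258),([-31,38,36],687,278),([-31,38,0],690,331)):
    q=ray(e,*un(U-350,V,235,100,5),z+L[2]); c=np.array([np.cos(.036),np.sin(.036)]);n=np.array([-c[1],c[0]])
    print((q[:2]-L[0]*c-L[1]*n).round(1))
# cradle from side in this crop
B=[s([125,-65,12],475,352),s([125,65,12],443,478)]
for o in B:
    q=ray(e,*o[2],12);print('cr',(q[:2]-o[1][0]*c-o[1][1]*n).round(1))
E
python3 m2.py
```

```text
[ 5.40261e+02 -1.83583e+02  6.10000e-02] [[0.3, -0.2], [0.0, 1.9], [-1.1, 0.2], [0.4, -2.3]]
[ 541.1 -183.8]
[ 540.6 -173.1]
[ 540.3 -194.3]
[ 535.9 -185.9]
cr [ 534.1 -182.4]
cr [ 539.2 -178.5]
```

step_arm(
  targets=[
    [[0,0,-0.4,0,0,0.05,0.3],[0,0,-0.4,0,0,0,0.3],[0,0,-0.4,0,0,0,0.3],[0,0,-0.25,0,0,0,0.3],[0,0,-0.15,0,0,0,0.3]],
  ],
)

```text
t: 8.57
ee_pos: [548.7, -182.6, 231.6]
orientation: [-3.141, -0.059, 0.001]
ft_force: [0.7, 0.4, -6.3]
width: 50.5
grasp_force: 29.8
```

step_arm(
  targets=[
    [[0,0,-0.06,0,0,0,0.3],[0,0,-0.06,0,0,0,0.3],[0,0,-0.06,0,0,0,0.3],[0,0,-0.06,0,0,0,0.3],[0,0,-0.06,0,0,0,0.3]],
  ],
)

```text
t: 9.2
ee_pos: [548.7, -182.7, 217.1]
orientation: [3.141, 0.059, 0.0]
ft_force: [-0.4, -0.1, -5.8]
width: 50.2
grasp_force: 29.8
```

step_arm(
  targets=[
    [[0,0,-0.05,0,0,0,0.3],[0,0,-0.05,0,0,0,0.3],[0,0,-0.05,0,0,0,0.3],[0,0,-0.05,0,0,0,0.3],[0,0,-0.05,0,0,0,0.3]],
  ],
)

```text
t: 9.82
ee_pos: [548.6, -182.6, 204.5]
orientation: [3.141, 0.059, -0.0]
ft_force: [0.5, -0.2, -5.7]
width: 50.1
grasp_force: 29.8
```

step_arm(
  targets=[
    [[0,0,-0.03,0,0,0,0.3],[0,0,-0.03,0,0,0,0.3],[0,0,-0.02,0,0,0,0.3],[0,0,-0.02,0,0,0,0.3],[0,0,0,0,0,0,0.3]],
  ],
)

```text
t: 10.45
ee_pos: [548.7, -182.6, 199.7]
orientation: [3.141, 0.059, 0.0]
ft_force: [1.4, -0.3, -4.6]
width: 50.3
grasp_force: 29.8
```

step_arm(
  targets=[
    [[0,0,-0.01,0,0,0,0.3],[0,0,0,0,0,0,0.7],[0,0,0,0,0,0,1],[0,0,0,0,0,0,1],[0,0,0,0,0,0,1]],
  ],
)

```text
t: 11.08
ee_pos: [548.7, -182.6, 199.3]
orientation: [3.141, 0.059, 0.0]
ft_force: [0.4, 0.6, -0.4]
width: 85.8
grasp_force: 0.0
```

step_arm(
  targets=[
    [[0,0,0.1,0,0,0,1],[0,0,0.4,0,0,0,1],[0,0,0.5,0,0,0,1],[0,0,0.6,0,0,0,1],[0,0,0.6,0,0,0,1]],
  ],
)

```text
t: 11.7
ee_pos: [548.6, -182.6, 311.6]
orientation: [3.141, 0.059, 0.002]
ft_force: [0.9, -0.1, 0.7]
width: 88.1
grasp_force: 0.0
```

step_arm(
  targets=[
    [[-0.2,0.8,0,0,0,1,1],[-0.2,0.8,0,0,0,1,1],[-0.2,0.8,0,0,0,1,1],[-0.2,0.8,0,0,0,1,1],[-0.2,0.8,0,0,0,1,1]],
  ],
)

```text
t: 12.32
ee_pos: [498.3, 18.6, 310.7]
orientation: [3.082, 0.607, 0.003]
ft_force: [-0.4, 0.4, 0.0]
width: 88.1
grasp_force: 0.0
```

step_arm(
  targets=[
    [[0,0.8,0,0,0,1,1],[0,0.8,0,0,0,1,1],[0,0.8,0,0,0,1,1],[0,0.8,0,0,0,1,1],[0,0,0,0,0,1,1]],
  ],
)

```text
t: 12.95
ee_pos: [498.7, 179.8, 310.8]
orientation: [-2.928, -1.138, -0.004]
ft_force: [-0.2, 0.7, -0.2]
width: 88.0
grasp_force: 0.0
```

Run:
```python
from h import *
d=snap("top","top3",(315,180,375,275),6); e=snap("side","side3",(255,160,325,215),6)
a=cv2.imread("pics/top3.png");b=cv2.imread("pics/side3.png")
o=np.zeros((600,800,3),np.uint8);o[:a.shape[0],:a.shape[1]]=a;o[:b.shape[0],370:370+b.shape[1]]=b[:,:430]
cv2.imwrite("pics/c3.png",o)
```

```text
(no output)
```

View pics/c3.png

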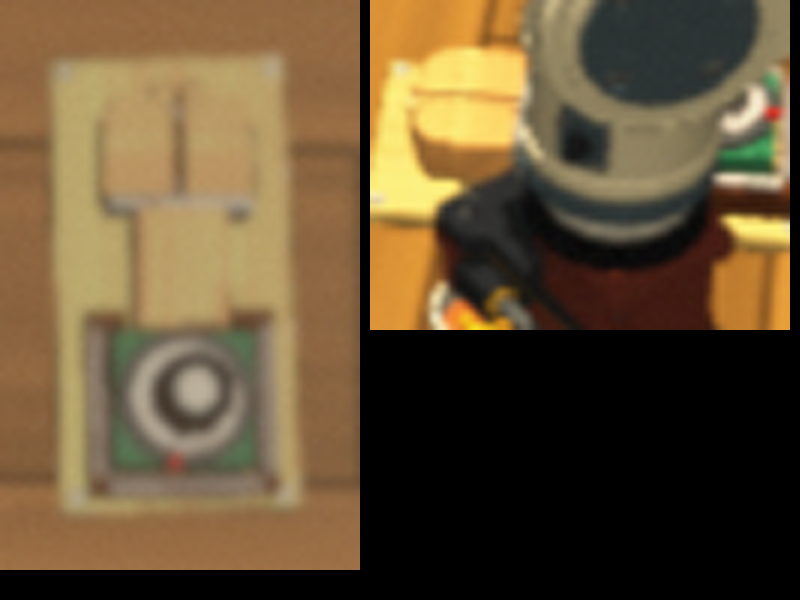

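The stretcher is seated: the block is inside the pocket walls and the axes are parallel. In the top half, the knob top is at (194,392), the dial centre at (186,397) and the red mark at (177,461). The pointer is hidden behind the knob. I'll work out the knob position.

```bash
cat > m3.py <<'E'
from fit import *
d=get_image("top")
f=lambda U,V,z:ray(d,*un(U,V,315,180,6),z)[:2]
k=f(194,392,99);c=f(186,397,54);m=f(177,461,56)
print(k,c,m); y=.038
for q in(k,c): v=m-q;print(np.hypot(*v),(y-np.arctan2(v[1],v[0]))%6.283)
p,r,W=fit([(d,L,un(U,V,315,180,6)) for L,U,V in(([125,65,12],52,60),([125,-65,12],284,57),([-125,-65,12],299,508),([-125,65,12],61,513))],[540,-183,.04]);print(p)
# polar profile of dial ring
g=np.mean([cv2.cvtColor(get_image("top")["pixels"],cv2.COLOR_RGB2GRAY).astype(float) for _ in range(6)],0).astype(np.float32)
C=k*.5+c*.5
for R in(24,26,28):
    o=[]
    for a in np.arange(0,360,15):
        t=y-np.radians(a);u=proj(d,[C[0]+R*np.cos(t),C[1]+R*np.sin(t),55]);o.append(int(cv2.getRectSubPix(g,(1,1),tuple(map(float,u)))[0,0]))
    print(R,o)
E
python3 m3.py
```

```text
[ 472.17927132 -183.16946121] [ 473.97259009 -184.50768112] [ 439.72318442 -179.5807625 ]
32.653886987317065 3.289530912044923
34.601969818556896 3.3222813164684375
[ 5.41126523e+02 -1.82870129e+02  3.11241014e-02]
24 [122, 103, 95, 88, 81, 90, 104, 117, 141, 142, 139, 146, 146, 145, 153, 156, 158, 158, 164, 163, 160, 159, 150, 138]
26 [136, 117, 101, 89, 83, 98, 119, 128, 147, 146, 144, 142, 145, 140, 144, 145, 145, 146, 154, 155, 156, 156, 157, 148]
28 [138, 123, 110, 97, 91, 108, 127, 133, 142, 141, 134, 130, 133, 126, 127, 127, 127, 129, 138, 141, 141, 148, 146, 144]
```

step_arm(
  targets=[
    [[-0.065,-0.9,0,0,0,0,1],[-0.065,-0.9,0,0,0,0,1],[-0.065,-0.9,0,0,0,0,1],[-0.065,-0.9,0,0,0,0,1],[-0.065,-0.9,0,0,0,0,1]],
  ],
)

```text
t: 14.02
ee_pos: [482.1, -49.3, 309.3]
orientation: [2.932, 1.128, 0.0]
ft_force: [0.4, -0.5, -0.1]
width: 87.8
grasp_force: 0.0
```

step_arm(
  targets=[
    [[-0.065,-0.9,0,0,0,0,1],[-0.065,-0.9,0,0,0,0,1],[-0.065,-0.9,0,0,0,0,1],[0,0,0,0,0,0,1],[0,0,0,0,0,0,1]],
  ],
)

```text
t: 14.65
ee_pos: [472.3, -182.5, 309.0]
orientation: [-2.932, -1.127, 0.001]
ft_force: [0.5, 0.7, 0.5]
width: 87.7
grasp_force: 0.0
```

step_arm(
  targets=[
    [[0.01,-0.04,-0.3,0,0,0,1],[0,0,-0.3,0,0,0,1],[0,0,-0.3,0,0,0,1],[0,0,-0.2,0,0,0,1],[0,0,-0.1,0,0,0,1]],
  ],
)

```text
t: 15.28
ee_pos: [473.0, -184.4, 248.2]
orientation: [-2.931, -1.129, 0.001]
ft_force: [-1.1, 0.5, 0.4]
width: 88.0
grasp_force: 0.0
```

step_arm(
  targets=[
    [[0,0,0,0,0,0,1],[0,0,0,0,0,0,0.2],[0,0,0,0,0,0,0.2],[0,0,0,0,0,0,0.2],[0,0,0,0,0,0,0.2]],
  ],
)

```text
t: 15.9
ee_pos: [473.1, -184.6, 249.4]
orientation: [2.931, 1.129, 0.0]
ft_force: [-0.5, -0.6, 0.5]
width: 51.4
grasp_force: 0.0
```

step_arm(
  targets=[
    [[0,0,0,0,0,0,0.2],[0,0,0,0,0,0,0.2],[0,0,-0.02,0,0,0,0.2],[0,0,-0.02,0,0,0,0.2],[0,0,-0.02,0,0,0,0.2]],
  ],
)

```text
t: 16.52
ee_pos: [473.0, -184.6, 246.1]
orientation: [-2.931, -1.129, 0.0]
ft_force: [-1.8, 0.8, 3.6]
width: 38.5
grasp_force: 30.0
```

step_arm(
  targets=[
    [[0,0,-0.02,0,0,0,0.2],[0,0,-0.01,0,0,0,0.2],[0,0,0,0,0,0,0.2],[0,0,0,0,0,0,0.2],[0,0,0,0,0,0,0.2]],
  ],
)

```text
t: 17.15
ee_pos: [473.0, -184.6, 244.9]
orientation: [-2.931, -1.13, 0.0]
ft_force: [-3.7, 0.6, 7.6]
width: 38.6
grasp_force: 30.0
```

step_arm(
  targets=[
    [[0,0,-0.02,0,0,0,0.2],[0,0,0,0,0,0,0.2],[0,0,0,0,0,0,0.2],[0,0,0,0,0,0,0.2],[0,0,0,0,0,0,0.2]],
  ],
)

```text
t: 17.77
ee_pos: [473.0, -184.6, 244.6]
orientation: [-2.931, -1.13, 0.0]
ft_force: [-5.8, 2.6, 17.1]
width: 38.2
grasp_force: 30.0
```

step_arm(
  targets=[
    [[0,0,-0.006,0,0,0,0.2],[0,0,0,0,0,-0.5,0.2],[0,0,0,0,0,-1,0.2],[0,0,0,0,0,-1,0.2],[0,0,0,0,0,-1,0.2]],
  ],
)

```text
t: 18.4
ee_pos: [473.0, -184.5, 244.5]
orientation: [-3.048, -0.761, 0.0]
ft_force: [-6.2, 3.4, 19.7]
width: 38.4
grasp_force: 30.0
```

step_arm(
  targets=[
    [[0,0,0,0,0,-1,0.2],[0,0,0,0,0,-1,0.2],[0,0,0,0,0,-1,0.2],[0,0,0,0,0,-1,0.2],[0,0,0,0,0,-1,0.2]],
  ],
)

```text
t: 19.02
ee_pos: [473.0, -184.5, 244.6]
orientation: [-3.134, -0.22, 0.0]
ft_force: [-7.5, 3.2, 18.7]
width: 38.5
grasp_force: 30.0
```

step_arm(
  targets=[
    [[0,0,0,0,0,-1,0.2],[0,0,0,0,0,-1,0.2],[0,0,0,0,0,-1,0.2],[0,0,0,0,0,-1,0.2],[0,0,0,0,0,-1,0.2]],
  ],
)

```text
t: 19.65
ee_pos: [473.0, -184.5, 244.5]
orientation: [-3.124, 0.328, 0.0]
ft_force: [-6.3, 4.3, 19.5]
width: 38.5
grasp_force: 30.0
```

step_arm(
  targets=[
    [[0,0,0,0,0,-1,0.2],[0,0,0,0,0,-1,0.2],[0,0,0,0,0,-1,0.2],[0,0,0,0,0,-1,0.2],[0,0,0,0,0,-1,0.2]],
  ],
)

```text
t: 20.27
ee_pos: [473.0, -184.5, 244.5]
orientation: [-3.02, 0.865, 0.0]
ft_force: [-5.8, 3.9, 19.6]
width: 38.5
grasp_force: 30.0
```

step_arm(
  targets=[
    [[0,0,0,0,0,-1,0.2],[0,0,0,0,0,-1,0.2],[0,0,0,0,0,-1,0.2],[0,0,0,0,0,0,0.2],[0,0,0,0,0,0,0.2]],
  ],
)

```text
t: 20.9
ee_pos: [473.0, -184.4, 244.5]
orientation: [-2.914, 1.173, 0.0]
ft_force: [-6.6, 3.4, 19.5]
width: 38.8
grasp_force: 30.0
```

step_arm(
  targets=[
    [[0,0,0.05,0,0,0,0.2],[0,0,0.05,0,0,0,0.2],[0,0,0,0,0,0,1],[0,0,0,0,0,0,1],[0,0,0,0,0,0,1]],
  ],
)

```text
t: 21.52
ee_pos: [473.3, -184.7, 248.2]
orientation: [2.914, -1.173, 0.0]
ft_force: [-0.1, 0.2, -0.6]
width: 65.1
grasp_force: 0.0
```

step_arm(
  targets=[
    [[0,0,0.1,0,0,1,1],[0,0,0.4,0,0,1,1],[0,0,0.4,0,0,1,1],[0,0,0.4,0,0,1,1],[0,0.5,0,0,0,1,1]],
  ],
)

```text
t: 22.15
ee_pos: [473.9, -160.5, 314.9]
orientation: [3.073, -0.648, 0.006]
ft_force: [0.1, 0.9, 0.1]
width: 87.8
grasp_force: 0.0
```

step_arm(
  targets=[
    [[0,0.9,0,0,0,1,1],[0,0.9,0,0,0,1,1],[0,0.9,0,0,0,1,1],[0,0.9,0,0,0,1,1],[0,0.9,0,0,0,1,1]],
  ],
)

```text
t: 22.78
ee_pos: [473.1, 66.8, 313.4]
orientation: [-3.14, 0.102, -0.001]
ft_force: [0.2, -0.6, -0.1]
width: 87.5
grasp_force: 0.0
```

Run:
```python
from h import *
d=snap("top","top4",(320,225,370,270),12)
print(readout.get_obs()["ee_pos"],readout.get_obs()["qpos"])
```

```text
[473.12859454  70.13548524 313.48582215] [1.21927177e-01 3.50506257e-01 2.01426631e+00 1.90641452e-03
 7.75728793e-01 1.75219660e+00]
```

View pics/top4.png

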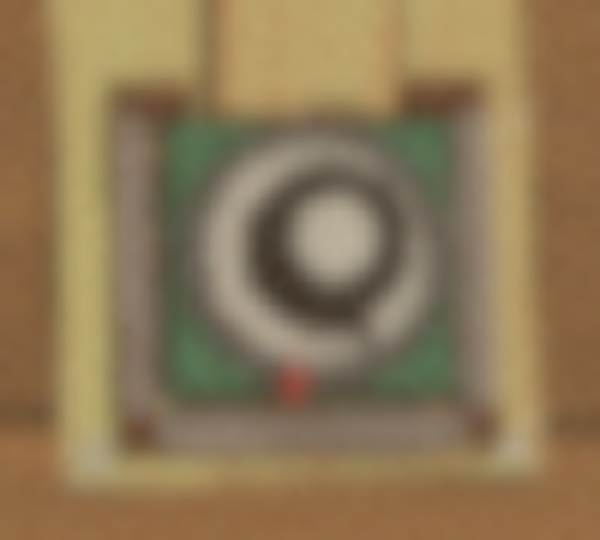

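The pointer now shows at the lower right, at about (370,338), with the dial centre at (316,252) and the mark at (294,384). I'll measure both angles.

```bash
cat > m4.py <<'E'
from fit import *
I=np.mean([get_image("top")["pixels"].astype(float) for _ in range(10)],0)
d=get_image("top");y=.036;C=np.array([473.,-184.4])
G=I.mean(2).astype(np.float32);Rd=(I[:,:,0]-I[:,:,1]).astype(np.float32)
def prof(F,R,z,A):
    o=[]
    for a in A:
        t=y-a;u=proj(d,[C[0]+R*np.cos(t),C[1]+R*np.sin(t),z]);o.append(cv2.getRectSubPix(F,(1,1),tuple(map(float,u)))[0,0])
    return np.array(o)
# dial centre refine: bright disc edge
A=np.arange(1.5,5.5,.1)
for R in(24,26,28):print(R,prof(G,R,55,A).astype(int).tolist())
A2=np.arange(2.7,4,.02);P=sum(prof(Rd,R,56,A2) for R in(33,35,37));w=P-np.percentile(P,40);w[w<0]=0
print('mark',(w*A2).sum()/w.sum(),A2[P.argmax()])
A3=np.arange(1.7,4.6,.02);P=sum(prof(G,R,55,A3) for R in(24,26));print('min',A3[P.argmin()])
E
python3 m4.py
python3 - <<'E'
import sys;sys.path.insert(0,'.')
import os;os.chdir('.')
from fit import *
d=get_image("top");f=lambda U,V,z:ray(d,*un(U,V,320,225,12),z)[:2]
c=f(316,252,55);p=f(370,338,55);m=f(294,384,56);print(c,p,m)
for C in(c,np.array([473,-184.4])):
    for q in(p,m): v=q-C;print(np.hypot(*v),(.036-np.arctan2(v[1],v[0]))%6.283)
E
```

```text
24 [97, 102, 110, 119, 125, 132, 138, 140, 138, 129, 115, 108, 114, 126, 132, 136, 138, 140, 143, 147, 150, 151, 151, 153, 149, 151, 150, 153, 154, 152, 152, 154, 155, 156, 156, 154, 152, 151, 150, 149]
26 [113, 117, 124, 130, 136, 142, 146, 145, 143, 134, 120, 111, 117, 125, 133, 136, 136, 138, 139, 140, 140, 142, 143, 140, 138, 137, 140, 143, 144, 145, 142, 142, 143, 145, 147, 148, 151, 148, 148, 151]
28 [119, 122, 127, 134, 139, 139, 140, 140, 135, 128, 118, 109, 112, 119, 122, 123, 124, 125, 126, 125, 124, 127, 127, 124, 121, 121, 124, 127, 128, 126, 125, 125, 128, 130, 133, 135, 135, 137, 138, 139]
mark 3.2984135068384175 3.3200000000000007
min 2.6000000000000005
[ 474.55766146 -185.31410245] [ 451.99168606 -199.67874806] [ 439.32385272 -179.44956334]
26.750070833885843 2.6107221604104756
35.71853997515972 3.342341660875772
25.97670874143344 2.54879716773206
34.0380627979054 3.3233632754665123
```

step_arm(
  targets=[
    [[0,-0.85,0,0,0,0,1],[0,-0.85,0,0,0,0,1],[0,-0.85,0,0,0,0,1],[0,-0.85,0,0,0,0,1],[0,-0.85,0,0,0,0,1]],
  ],
)

```text
t: 24.05
ee_pos: [473.0, -148.8, 313.5]
orientation: [3.14, -0.106, 0.0]
ft_force: [0.8, -0.9, -1.0]
width: 87.7
grasp_force: 0.0
```

step_arm(
  targets=[
    [[0,-0.85,0,0,0,0,1],[0,0,0,0,0,0,1],[0,0,0,0,0,0,1],[0,0,0,0,0,0,1],[0,0,0,0,0,0,1]],
  ],
)

```text
t: 24.68
ee_pos: [473.2, -188.7, 313.4]
orientation: [-3.14, 0.103, 0.0]
ft_force: [1.2, 0.4, 0.1]
width: 87.7
grasp_force: 0.0
```

step_arm(
  targets=[
    [[0,0.084,-0.2,0,0,0,1],[0,0,-0.4,0,0,0,1],[0,0,-0.4,0,0,0,1],[0,0,-0.2,0,0,0,1],[0,0,-0.088,0,0,0,1]],
  ],
)

```text
t: 25.3
ee_pos: [473.0, -185.1, 248.3]
orientation: [-3.139, 0.105, 0.002]
ft_force: [-0.4, -0.9, 0.3]
width: 88.0
grasp_force: 0.0
```

step_arm(
  targets=[
    [[0,0,0,0,0,0,0.5],[0,0,0,0,0,0,0.2],[0,0,0,0,0,0,0.2],[0,0,0,0,0,0,0.2],[0,0,0,0,0,0,0.2]],
  ],
)

```text
t: 25.92
ee_pos: [473.2, -185.5, 249.2]
orientation: [3.14, -0.106, 0.001]
ft_force: [-0.8, -0.3, 0.1]
width: 41.2
grasp_force: 0.0
```

step_arm(
  targets=[
    [[0,0,0,0,0,0,0.2],[0,0,-0.03,0,0,0,0.2],[0,0,-0.03,0,0,0,0.2],[0,0,-0.02,0,0,0,0.2],[0,0,0,0,0,0,0.2]],
  ],
)

```text
t: 26.55
ee_pos: [473.1, -185.4, 245.0]
orientation: [-3.14, 0.106, 0.0]
ft_force: [-1.1, 1.5, 4.9]
width: 38.1
grasp_force: 30.0
```

step_arm(
  targets=[
    [[0,0,-0.02,0,0,0,0.2],[0,0,-0.01,0,0,0,0.2],[0,0,0,0,0,0,0.2],[0,0,0,0,0,0,0.2],[0,0,0,0,0,0,0.2]],
  ],
)

```text
t: 27.18
ee_pos: [473.1, -185.4, 244.5]
orientation: [-3.14, 0.106, -0.0]
ft_force: [-4.3, 2.2, 17.6]
width: 38.4
grasp_force: 30.0
```

step_arm(
  targets=[
    [[0,0,-0.005,0,0,-0.3,0.2],[0,0,0,0,0,-1,0.2],[0,0,0,0,0,-1,0.2],[0,0,0,0,0,-1,0.2],[0,0,0,0,0,-1,0.2]],
  ],
)

```text
t: 27.8
ee_pos: [473.1, -185.4, 244.5]
orientation: [3.088, -0.577, 0.0]
ft_force: [-5.4, 2.8, 19.3]
width: 38.4
grasp_force: 30.0
```

step_arm(
  targets=[
    [[0,0,0,0,0,-1,0.2],[0,0,0,0,0,-1,0.2],[0,0,0,0,0,-1,0.2],[0,0,0,0,0,-1,0.2],[0,0,0,0,0,-1,0.2]],
  ],
)

```text
t: 28.42
ee_pos: [473.1, -185.5, 244.5]
orientation: [2.941, -1.104, 0.0]
ft_force: [-5.6, 2.1, 20.0]
width: 38.4
grasp_force: 30.0
```

step_arm(
  targets=[
    [[0,0,0,0,0,-0.9,0.2],[0,0,0,0,0,0,0.2],[0,0,0,0,0,0,0.2],[0,0,0,0,0,0,0.2],[0,0,0,0,0,0,0.2]],
  ],
)

```text
t: 29.05
ee_pos: [473.1, -185.5, 244.5]
orientation: [2.906, -1.193, 0.0]
ft_force: [-5.4, 2.2, 19.5]
width: 38.3
grasp_force: 30.0
```

step_arm(
  targets=[
    [[0,0,0.05,0,0,0,0.2],[0,0,0.04,0,0,0,0.2],[0,0,0,0,0,0,1],[0,0,0,0,0,0,1],[0,0,0,0,0,0,1]],
  ],
)

```text
t: 29.68
ee_pos: [473.1, -185.4, 247.5]
orientation: [2.906, -1.193, -0.0]
ft_force: [-0.3, 1.1, -0.9]
width: 64.6
grasp_force: 0.0
```

step_arm(
  targets=[
    [[0,0,0.1,0,0,1,1],[0,0,0.4,0,0,1,1],[0,0,0.4,0,0,1,1],[0,0,0.4,0,0,1,1],[0,0.5,0,0,0,1,1]],
  ],
)

```text
t: 30.3
ee_pos: [473.9, -161.2, 314.2]
orientation: [3.069, -0.67, 0.006]
ft_force: [0.4, 0.0, -0.1]
width: 87.9
grasp_force: 0.0
```

step_arm(
  targets=[
    [[0,0.9,0,0,0,1,1],[0,0.9,0,0,0,1,1],[0,0.9,0,0,0,1,1],[0,0.9,0,0,0,1,1],[0,0.9,0,0,0,1,1]],
  ],
)

```text
t: 30.92
ee_pos: [473.0, 66.0, 312.7]
orientation: [-3.139, 0.124, -0.0]
ft_force: [0.3, -0.4, 0.3]
width: 87.9
grasp_force: 0.0
```

```bash
python3 m4.py
python3 - <<'E'
from h import *
d=snap("top","top5",(320,225,370,270),12)
print(readout.get_obs()["ee_pos"],readout.get_obs()["qpos"])
E
```

```text
24 [85, 89, 97, 106, 115, 123, 130, 135, 138, 139, 143, 141, 142, 141, 137, 136, 131, 120, 113, 118, 133, 141, 146, 150, 149, 152, 149, 150, 149, 148, 149, 150, 150, 150, 149, 149, 150, 152, 153, 152]
26 [96, 102, 112, 121, 128, 135, 142, 142, 143, 144, 143, 147, 142, 138, 137, 138, 133, 121, 112, 113, 125, 132, 137, 137, 139, 137, 138, 135, 134, 136, 137, 136, 135, 135, 136, 139, 144, 144, 145, 148]
28 [104, 110, 120, 129, 135, 135, 138, 140, 136, 135, 137, 135, 133, 129, 125, 126, 123, 115, 106, 105, 112, 118, 120, 120, 121, 121, 120, 117, 116, 116, 117, 118, 118, 118, 119, 121, 125, 130, 131, 132]
mark 3.2639899075717422 3.3200000000000007
min 1.7
[473.17663439  63.89507287 312.71403985] [ 1.09297590e-01  3.51016871e-01  2.01612319e+00 -3.92430967e-06
  7.74499754e-01  1.76270473e+00]
```

View pics/top5.png

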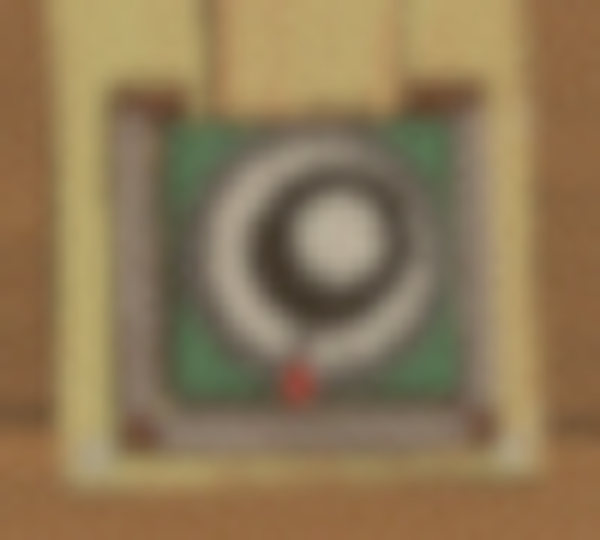

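The pointer at about (302,340) now runs into the red mark at (297,382). I'll do one fine check.

```bash
sed -i '/^# dial/,$d' m4.py
cat >> m4.py <<'E'
cs={'c1':(473.,-184.4),'c2':(474.2,-185.3),'c3':(473.,-185.4)}
A=np.arange(2.85,3.8,.01)
for k,c in cs.items():
    C=np.array(c);o=[]
    for R in(22,24,26,28,30):
        P=prof(G,R,56,A);b=np.linspace(P[:10].mean(),P[-10:].mean(),len(A));w=b-P;w=np.clip(w-.4*w.max(),0,None);o.append((w*A).sum()/w.sum())
    m=[]
    for R in(32,34,36,38):
        P=prof(Rd,R,56,A);w=P-P.min();w=np.clip(w-.5*w.max(),0,None);m.append((w*A).sum()/w.sum())
    print(k,np.round(o,3),np.round(m,3))
E
python3 m4.py
```

```text
c1 [3.314 3.317 3.339 3.353 3.393] [3.288 3.288 3.288 3.282]
c2 [3.322 3.341 3.354 3.366 3.386] [3.313 3.313 3.307 3.308]
c3 [3.355 3.355 3.376 3.387 3.421] [3.318 3.318 3.317 3.311]
```

```bash
python3 -c "
from h import *
print(readout.get_obs()['ft_force'],ctrl.close_job())"
```

```text
the job is handed in; nothing more can be done
[0.21356732 0.18783848 0.27791313] None
```

The stretcher is seated in the cradle, green block in the pocket, and released; the dial pointer is at the red mark to within my measurement, possibly 0.02–0.04 rad past it. I touched nothing else on the bench and handed the job in at about 32 s with the arm clear; `close_job()` gave no verdict.

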